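# Fold out the crank handle and clamp the drilled plate

## Task

The drilled plate stands loose in the clamping fixture. Swing the crank's folded handle fully out until it stands upright, and only then wind the crank clockwise by the handle until the jaw has pushed the plate firmly against the end stop; stop when the crank goes stiff, so that the plate is held fast but not squeezed hard enough to mark it. Leave the handle standing out and the clamp tight, let go, and do not touch the plate or jaw or disturb the things lying around.

Things in the scene. Friction and masses are not known exactly. Their poses are not given: they have to be found in the camera images.
- fixture: Clamping fixture bolted to the bench. Origin under the crank axis at bench height; x points from the crank along the bed to jaw, plate and end stop. Bed 20 mm high, 150 wide, from -75 to 310 mm. Green gearbox 120 x 110 mm round the origin, top at 85 mm. The end stop, a fixed steel block 25 mm thick, 75 mm tall, stands beyond the plate; its setting differs each time and is not measured.
- hub (a point): The crank's vertical axis of rotation, at the height of the folded handle's centre line: 138 mm above the bench, 53 mm above the gearbox's flat top.
- pivot (a point): Hinge pin of the folding handle, at the end of the crank arm (dark bar 14 mm wide, top 13 mm below the pin), 70 mm from the crank axis, 138 mm above the bench, between two cheeks 23 mm over both, 8 mm higher. It goes round with the crank. The pin is level and square to the arm: the handle swings in the upright plane through crank axis and pin.
- grip (a point): Where to hold the handle: on its centre line, 58 mm from the pin. Black round sleeve, 24 mm diameter, from 22 to 88 mm from the pin, turning freely about its own length. Folded it lies over the arm, from the pin inwards across the crank axis, both sides open, its centre line 53 mm above the gearbox. Upright, this point is 58 mm above the pin, 196 mm above the bench; the sleeve ends 30 mm higher.
- handle (a joint): Fold angle of the handle, rad: 0 folded flat over the arm, 1.571 fully out and upright, against a solid stop. Starts between 0 and 0.25. The hinge is stiff by friction (0.1 N m, under 2 N at the grip place) and the handle stays where it is left; pulled inwards towards the crank axis it folds again.
- crank (a joint): Angle of the crank, rad, growing clockwise seen from above; clockwise closes the jaw, 12 mm per rad. At 0 the arm points from the axis to the jaw. Starts between 0 and 0.6; the plate comes up against the end stop at 2.5 to 4.3; travel ends at 5.6. It turns stiffly by friction (0.4 N m, about 6 N at the handle) and stays where it is left, so the clamp stays tight when let go.
- jaw: Sliding steel jaw, 35 mm long, 100 wide, top 76 mm above the bench, driven along the bed by the crank. Its origin lies under the crank axis when the crank is at 0 and moves with the jaw; its face is 125 mm from the origin along x. It is backed by strong springs: under load it gives about 1 mm per 30 N (5 mm more travel of the handle).
- plate: Loose drilled aluminium plate, 80 mm along the bed, 90 across, 40 high, 0.6 to 0.95 kg, on the bed, a little askew. Origin: centre of its underside. Pushed by the jaw it slides up to 32 mm (under 1.5 N more at the handle) to the end stop. Then the crank goes stiff: each 1 N at the handle over its running drag clamps with about 6 N. 3 to 5 N over is right; 12 N marks the plate.
- spare: Loose spare drilled plate, 70 x 100 x 25 mm, lying on the bench beside the fixture; leave alone. Origin at the centre of its underside.
- spanner: Loose steel spanner 170 mm long lying on the bench beside the fixture; leave alone.
- oil: Loose oil can, 52 mm diameter, 130 mm tall, standing on the bench beside the fixture; leave alone. Origin at the centre of its underside.
Mind the look-alikes: they are no part of the job. What is shaped like the plate but red or turquoise is not meant.

How it is judged:
By the outcome, as a careful person would: the job done as asked, in the order asked, and still so for the second after the job is handed in, with the robot touching nothing.
It also fails if it takes over 69 s, if anything falls off the work surface, if the arm or the gripper's body presses on something with over 40 N, if the wrist force passes 120 N, or if a joint passes its speed limit or range.

## Robot

A 7-joint arm with a two-finger parallel gripper is mounted at the origin on the work surface. World frame = base frame: x ahead of the robot, y to its left, z up, the work surface at z = 0. Lengths are in m, angles in rad, forces in N, time in s.
With the tool pointing down it reaches from about 0.4 to 0.875 m from the base axis. Payload 19.3 kg.
Tool frame: the origin (TCP) lies midway between the tips of the shut fingers; the grasp point (between the pads) lies 19 mm behind it; z points along the fingers, y is the line along which they close (so a half turn about z gives the same grasp; the last joint's range is limited). The gripper opens to 85 mm and grips with 20 to 120 N. Pads are 22 mm wide; open, the fingers measure 114 mm over their backs; the gripper's body (76 mm by 85 mm) begins 54 mm behind the grasp point. The pads swing forward as they close: fully open they stand 13 mm farther back than shut.
Start: joints at [1.266, 0.521, -0.036, 1.599, 0.021, 1.021, -0.113], TCP at [0.145, -0.608, 0.194] pointing down, gripper open.
Joint ranges: [-2.91, 2.91], [-0.3, 2.13], [-1.5, 1.42], [0.17, 2.43], [-1.26, 4.41], [0.16, 1.93], [-2.52, 2.52]. Speed limits (rad/s): [1.89, 1.89, 2.39, 2.39, 3.01, 3.01, 3.01].

## Interface

Orientations are given as a rotation vector (axis times angle).
In Python, from cell import arm gives the robot as it stands. The module is installed in compiled form; this text tells all that it offers.
- The arm moves only by the tool jog_arm, never from a script. Its argument "series" is a list of rows, each a list of 7 numbers: the closure, from -1 (fully open) to 1 (shut), so that 0 is half open, then the shift along the world's x, y, z in mm, then the turn, a rotation vector about the world's x, y, z in rad. A call has exactly 5 rows; each row shifts and turns the commanded pose from where the row before left it; what a row does not reach is not made up. A row lasts 1/10 s, in which the tool goes at most 50 mm and 8.59 degrees, less where a joint would pass 70% of its speed; a pose out of reach is approached as far as the arm can. A call with a gripper value outside its range is refused whole. The fingers move at their own pace and stop on an object; "grip_force" is the grip in N (left out, the last holds). Time passes only in rows, so rows that do not move let the fingers close, or fill a call up. It gives the time, the measured TCP pose, the force, the opening and the grip force at its end, in the units of the state.
- arm.get_obs(): the state, without advancing time (a new reading comes with each control period).
- arm.capture(name): name is "side" or "top"; returns a dict with "color" (480x640x3 uint8, red, green, blue), "depth" (480x640 float32, m along the optical axis (not along the pixel's ray), 0 where there is no reading), "fx", "fy", "cx", "cy" (pixels), "rvec" (rotation vector, rad) and "tvec" (3), from world to camera coordinates, as OpenCV has them. Camera axes: x right, y down, z forward; pixel columns grow to the right and rows downward; lengths in m; the calibration is good to about 2 mm. A picture is of the moment at which its call begins.
- arm.close_job(): hands the job in; it is judged then, once.
The state is a dict: "t": time; "joint_positions": joint angles; "joint_vel": joint speeds; "effort": joint torques, N m; "ee_pos": TCP position; "eef_rot": TCP orientation; "wrist_force": force on the tool from outside, world axes, zero at the start; "wrist_torque": the same for the moment, N m; "opening": finger opening in m; "gripper_force": force on a finger pad.
Only numpy, scipy, OpenCV 4.12 (cv2) and the standard library are available. Lean on these libraries where they do the work, as an engineer would, in place of code of your own. Each camera call takes 0.05 s, during which the arm holds its last target. There are 200 camera calls.

## Working session

There is one attempt and no reset: what is moved stays moved. The work goes in short steps, Python scripts to look and compute and a tool call to move; the robot and the scene stay as the last step left them, time stands still between calls to the robot, and variables do not carry over. Pictures are saved under pics/ and viewed, at most 10 in all, crops included, and the job is handed in when it is done.

Besides the shell and the picture viewer there is one more tool, called as name([rows], argument=value, ...), one row to a line, values as JSON. jog_arm: Moves the arm, as the interface text tells. Its arguments: {"type":"object","properties":{"series":{"type":"array"},"grip_force":{"type":"number"}},"required":["series"]}

```bash
mkdir -p pics; cat > h.py <<'E'
import numpy as np, cv2
from cell import arm
def cap(n,save=None):
    c=arm.capture(n); c['R']=cv2.Rodrigues(np.array(c['rvec'],float))[0]; c['t']=np.array(c['tvec'],float).ravel()
    if save: cv2.imwrite('pics/'+save,c['color'][:,:,::-1])
    np.savez('last_'+n+'.npz',**c); return c
def pts(c):
    v,u=np.mgrid[0:480,0:640]; d=c['depth']
    p=np.stack([(u-c['cx'])/c['fx']*d,(v-c['cy'])/c['fy']*d,d],-1)
    return (p-c['t'])@c['R']
def ray(c,u,v,z):
    r=np.array([(u-c['cx'])/c['fx'],(v-c['cy'])/c['fy'],1])@c['R']; o=-c['R'].T@c['t']
    return o+r*(z-o[2])/r[2]
def proj(c,p):
    q=c['R']@np.array(p)+c['t']; return c['fx']*q[0]/q[2]+c['cx'],c['fy']*q[1]/q[2]+c['cy']
E
python3 - <<'E'
from h import *
print(arm.get_obs())
for n in('top','side'):
    c=cap(n,n+'0.png'); print(n,-c['R'].T@c['t'],c['R'][2])
E
```

```text
{'t': 0.0, 'joint_positions': array([ 1.26581559,  0.52201802, -0.03632878,  1.59995943,  0.02122039,
        1.02107377, -0.11281713]), 'joint_vel': array([ 0.00042032,  0.00012501, -0.00100021,  0.00045597,  0.00045177,
        0.00204016, -0.0006197 ]), 'effort': array([-3.35135583e-04, -9.27121997e+01,  1.97981916e+00, -3.69929123e+01,
        1.77342421e-02,  8.25119350e-03,  6.21912045e-05]), 'ee_pos': array([ 0.14527199, -0.60752692,  0.19304063]), 'eef_rot': array([-3.11893021e+00, -3.67798028e-01,  3.38524474e-04]), 'wrist_force': array([ 0.79752647,  0.64504831, -0.07141882]), 'wrist_torque': array([-0.01195528, -0.00316034,  0.03211316]), 'gripper_force': 0.0, 'opening': 0.08541638230304209}
top [0.48394801 0.01162305 1.04888461] [ 0.1184967  -0.01839781 -0.99278399]
side [0.06519666 0.9704042  0.79926434] [ 0.42470252 -0.73346392 -0.53071504]
```

View pics/top0.png

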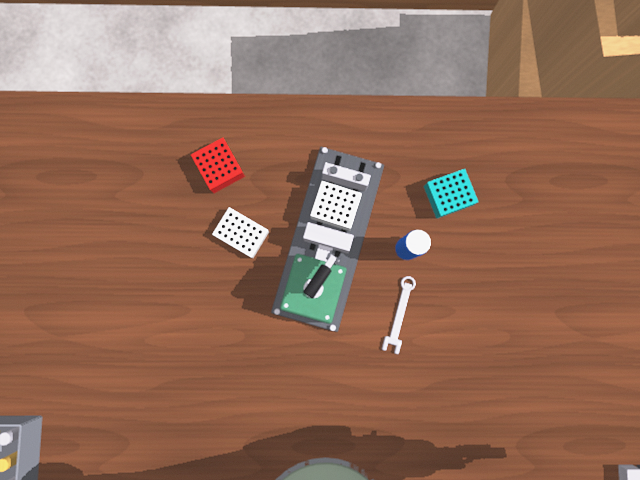

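View pics/side0.png

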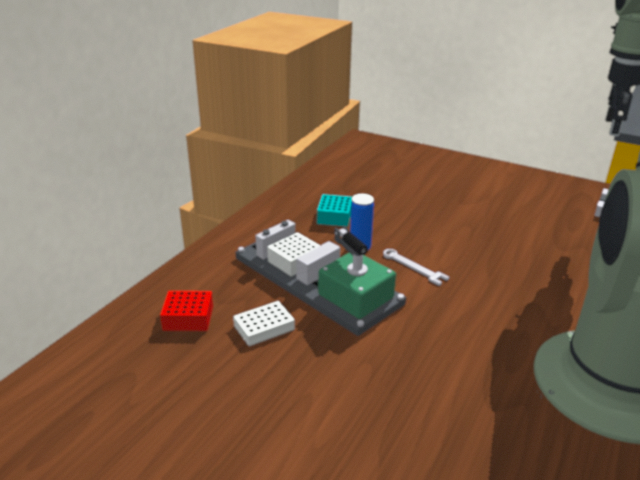

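The top view shows the fixture: gearbox about (314,288), folded black handle (305,295)–(335,262), plate (336,204), jaw (329,237), end stop (346,175). White plate (240,232) is the spare, and red (217,165) and turquoise (452,193) are look-alikes. The crank with the black handle on the green gearbox is the one to work. I'll measure it and view an enlarged crop.

```bash
python3 - <<'E'
from h import *
c=dict(np.load('last_top.npz')); P=pts(c); col=c['color'].astype(int); hsv=cv2.cvtColor(c['color'],cv2.COLOR_RGB2HSV)
v,u=np.mgrid[0:480,0:640]
roi=(u>260)&(u<395)&(v>140)&(v<340)
g=roi&(hsv[...,0]>50)&(hsv[...,0]<90)&(hsv[...,1]>80)&(abs(P[...,2]-.085)<.012)
q=P[g]; print('green',g.sum(),np.median(q[:,2]))
r=cv2.minAreaRect((q[:,:2]*1000).astype(np.float32)); print(r)
b=roi&(P[...,2]>.01)&(P[...,2]<.2)
r=cv2.minAreaRect((P[b][:,:2]*1000).astype(np.float32)); print('bed',r, cv2.boxPoints(r))
h=roi&(P[...,2]>.1)
q=P[h];print('handle n',len(q))
dark=h&(col.sum(-1)<150); q=P[dark]; print(len(q),q.min(0),q.max(0)); m=q.mean(0);print(m,np.linalg.svd(q-m,full_matrices=False)[2][0])
r=cv2.minAreaRect((q[:,:2]*1000).astype(np.float32)); print('sleeve',r,cv2.boxPoints(r))
a=c['color'][240:335,270:375,::-1]; a=cv2.resize(a,None,fx=5,fy=5,interpolation=cv2.INTER_CUBIC)
s=np.load('last_side.npz')['color'][215:330,300:415,::-1]; s=cv2.resize(s,(575*475//575,475),interpolation=cv2.INTER_CUBIC)
cv2.imwrite('pics/crop0.png',np.hstack([a[:, :],s])[:, :][:600] if a.shape[1]+s.shape[1]<=800 else cv2.resize(np.hstack([a,s]),(800,int(800*475/(a.shape[1]+s.shape[1])))))
E
```

```text
green 2424 0.0838232431915673
((501.09161376953125, 25.94306182861328), (108.55553436279297, 118.24775695800781), 74.16338348388672)
bed ((603.7254028320312, 4.2576446533203125), (425.6706237792969, 275.6265563964844), 1.1345120668411255) [[ 388.2032   137.82983]
 [ 393.66046 -137.74268]
 [ 819.2476  -129.31454]
 [ 813.79034  146.25797]]
handle n 696
97 [0.48309102 0.00255227 0.13764551] [0.54402901 0.04217083 1.04888461]
[0.51497215 0.0234691  0.15659638] [ 0.03880568  0.01181046 -0.99917698]
sleeve ((514.249267578125, 23.10076141357422), (32.08530807495117, 63.25563049316406), 81.06903076171875) [[480.51437    12.162646 ]
 [543.0031      2.3425665]
 [547.98413    34.038876 ]
 [485.49542    43.858955 ]]
```

View pics/crop0.png

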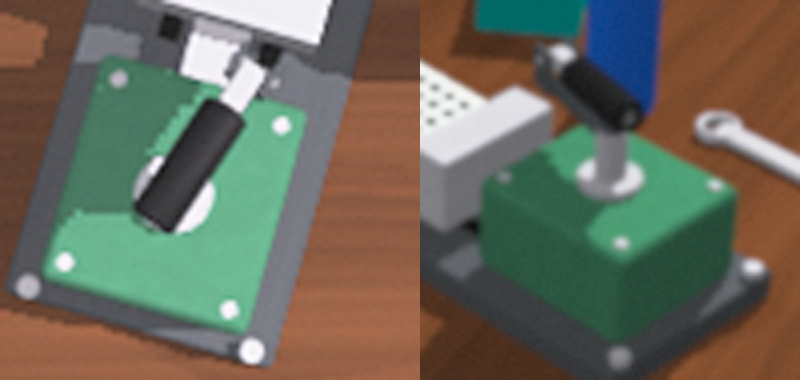

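The crop confirms the crank: the arm points nearly to the jaw, pin near full-image pixel (333,258), and the sleeve's inner end near (309,294) lies over the hub, both sides open. I'll refine the handle axis.

```bash
python3 - <<'E'
from h import *
O=np.array([.5011,.0259]); yaw=np.radians(-15.84)
for n,roi in(('top',(290,345,248,305)),('side',(325,375,225,265))):
    c=dict(np.load(f'last_{n}.npz')); P=pts(c); col=c['color'].astype(int)
    v,u=np.mgrid[0:480,0:640]
    m=(u>roi[0])&(u<roi[1])&(v>roi[2])&(v<roi[3])&(col.max(-1)<60)&(c['depth']>0)&(np.linalg.norm(P[...,:2]-O,axis=-1)<.09)&(P[...,2]>.125)&(P[...,2]<.2)
    q=P[m]; w=q.mean(0); d=np.linalg.svd(q-w,full_matrices=False)[2][0]; d*=np.sign(d[0])
    s=(q-w)@d
    print(n,len(q),'mean',w,'dir',d,'yaw',np.degrees(np.arctan2(d[1],d[0])),'ext',s.min(),s.max(),'slope',np.degrees(np.arcsin(d[2])))
    for lo in np.linspace(s.min(),s.max(),5)[:-1]:
        k=(s>=lo)&(s<=lo+np.ptp(s)/4); print('  ',q[k].mean(0),q[k][:,2].max())
for a in (.0,.1,.2,.3,.4): print(a,O+.07*np.array([np.cos(yaw-a),np.sin(yaw-a)]))
c=dict(np.load('last_top.npz'))
for p in((309.5,293.7),(326.5,266.7),(333.7,258)): print(ray(c,*p,.138)[:2], ray(c,*p,.15)[:2])
# silver/light points high up (cheeks)
P=pts(c); col=c['color'].astype(int); m=(P[...,2]>.115)&(P[...,2]<.16)&(np.linalg.norm(P[...,:2]-O,axis=-1)<.1)&(col.max(-1)>100)
q=P[m]; print(len(q)); 
rad=np.linalg.norm(q[:,:2]-O,axis=-1); k=rad>.05; print(q[k].mean(0),rad.max(), np.percentile(q[k],[5,95],axis=0))
E
```

```text
top 193 mean [0.51463433 0.02068999 0.1487056 ] dir [ 0.86230827 -0.5024372  -0.06309759] yaw -30.22787553522564 ext -0.03138279743789144 0.03244497290900944 slope -3.6176290123757715
   [0.4941905  0.03300142 0.14986069] 0.15611016365936947
   [0.50771858 0.02448873 0.14966402] 0.1551681120275364
   [0.52171443 0.01637062 0.14849689] 0.15269823751362474
   [0.53579243 0.00842202 0.14670001] 0.15129661471825068
side 271 mean [0.50918748 0.02800963 0.14588032] dir [ 0.86077856 -0.49819871 -0.10420324] yaw -30.061265228488015 ext -0.02926405840580964 0.05850001418825976 slope -5.981263706837936
   [0.4914425  0.03804337 0.14732337] 0.15694293268053508
   [0.51285238 0.02689979 0.14678094] 0.15467271705941998
   [0.53072274 0.01527944 0.1443993 ] 0.15438567172703868
   [0.54724884 0.00168665 0.12865111] 0.14133592750541693
0.0 [0.56844194 0.00679336]
0.1 [5.66198027e-01 1.65842451e-04]
0.2 [ 0.56330368 -0.00620455]
0.3 [ 0.55978781 -0.01225417]
0.4 [ 0.55568556 -0.01792256]
[0.489315   0.03174263] [0.48924429 0.03147757]
[ 5.41004047e-01 -4.41589030e-04] [ 5.40252390e-01 -2.82649341e-04]
[ 0.55784196 -0.01423258] [ 0.55686848 -0.01389196]
188
[ 0.5538736  -0.010364    0.14259585] 0.07830013875514161 [[ 0.5436369  -0.02413696  0.13567046]
 [ 0.56559701 -0.00124753  0.14643235]]
```

jog_arm([
  [-1,18,31,6,0,0,0.119],
  [-1,18,31,6,0,0,0.119],
  [-1,18,31,6,0,0,0.119],
  [-1,18,31,6,0,0,0.119],
  [-1,18,31,6,0,0,0.119],
], grip_force=40)

```text
t: 0.6
ee_pos: [0.2358, -0.4514, 0.2236]
eef_rot: [-2.872, -1.273, 0.0]
wrist_force: [0.8, -0.3, 0.4]
opening: 0.0853
gripper_force: 0.0
```

jog_arm([
  [-1,18,31,6,0,0,0.119],
  [-1,18,31,6,0,0,0.119],
  [-1,18,31,6,0,0,0.119],
  [-1,18,31,6,0,0,0.119],
  [-1,18,31,6,0,0,0.119],
])

```text
t: 1.1
ee_pos: [0.3258, -0.2965, 0.2538]
eef_rot: [-2.373, -2.059, 0.0]
wrist_force: [0.2, -0.7, 0.9]
opening: 0.0851
gripper_force: 0.0
```

jog_arm([
  [-1,18,31,6,0,0,0.119],
  [-1,18,31,6,0,0,0.119],
  [-1,18,31,6,0,0,0.119],
  [-1,18,31,6,0,0,0.119],
  [-1,18,31,6,0,0,0.119],
])

```text
t: 1.6
ee_pos: [0.4158, -0.1415, 0.2839]
eef_rot: [1.665, 2.664, -0.0]
wrist_force: [1.1, -0.3, -0.3]
opening: 0.0854
gripper_force: 0.0
```

jog_arm([
  [-1,18,31,0,0,0,0.119],
  [-1,18,31,0,0,0,0.119],
  [-1,18,31,0,0,0,0.119],
  [-1,18,31,0,0,0,0.119],
  [-1,0,0,0,0,0,0.119],
])

```text
t: 2.1
ee_pos: [0.4886, -0.0145, 0.2835]
eef_rot: [-0.803, -3.037, -0.003]
wrist_force: [-1.4, -1.4, -0.1]
opening: 0.0853
gripper_force: 0.0
```

jog_arm([
  [-1,8,12,0,0,0,0],
  [-1,8,12,-20,0,0,0],
  [-1,7.5,12,-30,0,0,0],
  [-1,0,0,-30,0,0,0],
  [-1,0,0,-20,0,0,0],
])

```text
t: 2.6
ee_pos: [0.5101, 0.0175, 0.1815]
eef_rot: [-0.816, -3.032, 0.0]
wrist_force: [1.4, 0.0, -0.6]
opening: 0.0855
gripper_force: 0.0
```

jog_arm([
  [-1,0,0,-20,0,0,0],
  [-1,0,0,-20,0,0,0],
  [-1,0,0,-15,0,0,0],
  [-1,0,0,-8,0,0,0],
  [-1,0,0,0,0,0,0],
])

```text
t: 3.1
ee_pos: [0.5105, 0.0172, 0.1199]
eef_rot: [-0.817, -3.032, 0.0]
wrist_force: [-0.5, 0.2, -0.3]
opening: 0.085
gripper_force: 0.0
```

```bash
python3 - <<'E'
from h import *
c=cap('side')
a=cv2.resize(c['color'][150:330,280:440,::-1],None,fx=3,fy=3,interpolation=cv2.INTER_CUBIC); cv2.imwrite('pics/g1.png',a)
print(arm.get_obs()['wrist_force'],arm.get_obs()['joint_positions'])
E
```

```text
[0.18932463 0.15528901 1.44685954] [ 0.38855204  0.52713348 -0.72162603  1.94002277  0.46033829  0.84465666
  0.46429529]
```

View pics/g1.png

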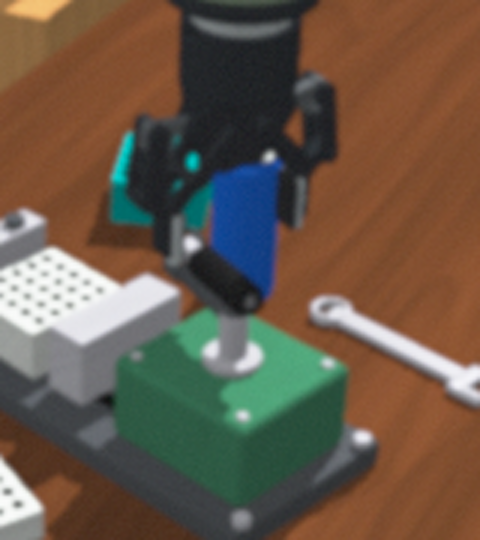

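The picture shows the fingers straddling the sleeve (about (220,275) in the crop), clear on both sides. I'll correct the offset and close.

jog_arm([
  [-1,1.5,4,0,0,0,0],
  [-0.4,0,0,0,0,0,0],
  [0,0,0,0,0,0,0],
  [0.15,0,0,0,0,0,0],
  [0.3,0,0,0,0,0,0],
])

```text
t: 3.65
ee_pos: [0.5124, 0.0211, 0.1207]
eef_rot: [0.818, 3.033, -0.0]
wrist_force: [-0.6, -0.1, -0.1]
opening: 0.0305
gripper_force: 0.0
```

jog_arm([
  [0.36,0,0,0,0,0,0],
  [0.4,0,0,0,0,0,0],
  [0.44,0,0,0,0,0,0],
  [0.48,0,0,0,0,0,0],
  [0.48,0,0,0,0,0,0],
])

```text
t: 4.15
ee_pos: [0.5124, 0.0211, 0.1206]
eef_rot: [-0.818, -3.033, 0.0]
wrist_force: [-0.0, -0.3, 0.8]
opening: 0.0221
gripper_force: 0.0
```

jog_arm([
  [0.6,0,0,0,0,0,0],
  [0.8,0,0,0,0,0,0],
  [1,0,0,0,0,0,0],
  [1,0,0,0,0,0,0],
  [1,0,0,0,0,0,0],
])

```text
t: 4.65
ee_pos: [0.5124, 0.0211, 0.1206]
eef_rot: [0.818, 3.033, -0.0]
wrist_force: [0.1, -0.2, -0.5]
opening: -0.0
gripper_force: 0.0
```

```bash
python3 - <<'E'
from h import *
c=cap('side')
a=cv2.resize(c['color'][170:290,290:420,::-1],None,fx=3,fy=3,interpolation=cv2.INTER_CUBIC)
c=cap('top')
b=cv2.resize(c['color'][215:335,260:390,::-1],None,fx=3,fy=3,interpolation=cv2.INTER_CUBIC); cv2.imwrite('pics/g2.png',np.hstack([a,b]))
E
```

```text
(no output)
```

View pics/g2.png

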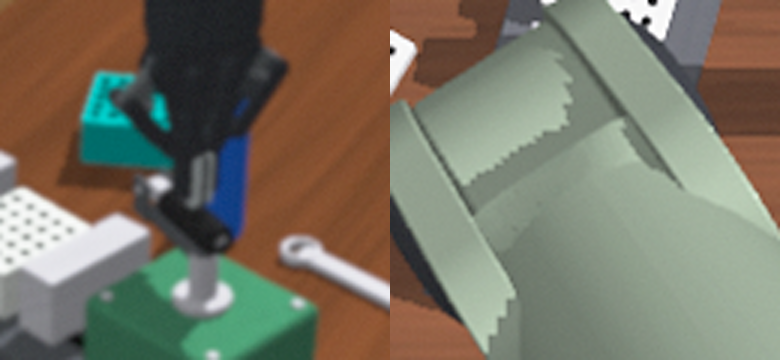

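The fingers closed with nothing between them; their tips disappear behind the sleeve at about (200,205) in the left crop. I'll check by projection and depth.

```bash
python3 - <<'E'
from h import *
o=arm.get_obs(); e=o['ee_pos']; R=cv2.Rodrigues(o['eef_rot'])[0]; print(e,R)
c=dict(np.load('last_side.npz'));P=pts(c)
print('tcp px',proj(c,e),'grasp',proj(c,e-R[:,2]*.019))
for v in range(216,254,3): 
    print(v,[tuple((P[v,u]*1000).round().astype(int))+(int(c['color'][v,u].max()),) for u in (348,353,357,361,366)])
E
```

```text
[0.51236355 0.02113725 0.12057807] [[-8.64416267e-01  5.02776804e-01 -3.82757250e-05]
 [ 5.02776806e-01  8.64416267e-01 -3.50576871e-05]
 [ 1.54599674e-05 -4.95485818e-05 -9.99999999e-01]]
tcp px (np.float64(353.29625193755015), np.float64(252.08225532529687)) grasp (np.float64(353.680109057487), np.float64(244.083632438643))
216 [(np.int64(514), np.int64(49), np.int64(217), 41), (np.int64(508), np.int64(40), np.int64(214), 35), (np.int64(504), np.int64(30), np.int64(211), 37), (np.int64(500), np.int64(20), np.int64(207), 36), (np.int64(496), np.int64(5), np.int64(201), 91)]
219 [(np.int64(515), np.int64(46), np.int64(209), 38), (np.int64(508), np.int64(39), np.int64(208), 37), (np.int64(504), np.int64(30), np.int64(204), 36), (np.int64(500), np.int64(20), np.int64(200), 37), (np.int64(570), np.int64(-162), np.int64(89), 131)]
222 [(np.int64(514), np.int64(48), np.int64(203), 44), (np.int64(511), np.int64(32), np.int64(196), 40), (np.int64(504), np.int64(28), np.int64(196), 88), (np.int64(500), np.int64(19), np.int64(193), 85), (np.int64(572), np.int64(-166), np.int64(79), 131)]
225 
[... 1866 characters left out ...]
(507), np.int64(36), np.int64(145), 32), (np.int64(495), np.int64(42), np.int64(152), 36), (np.int64(489), np.int64(36), np.int64(151), 38), (np.int64(482), np.int64(28), np.int64(149), 76)]
249 [(np.int64(528), np.int64(14), np.int64(119), 65), (np.int64(507), np.int64(35), np.int64(137), 42), (np.int64(495), np.int64(42), np.int64(145), 31), (np.int64(487), np.int64(41), np.int64(147), 40), (np.int64(481), np.int64(31), np.int64(144), 52)]
252 [(np.int64(600), np.int64(-136), np.int64(4), 87), (np.int64(509), np.int64(29), np.int64(126), 68), (np.int64(493), np.int64(45), np.int64(141), 36), (np.int64(487), np.int64(40), np.int64(139), 41), (np.int64(481), np.int64(29), np.int64(136), 67)]
```

jog_arm([
  [1,0,0,20,0,0,0],
  [1,0,0,20,0,0,0],
  [1,0,0,20,0,0,0],
  [1,0,0,0,0,0,0],
  [1,0,0,0,0,0,0],
])

```text
t: 5.25
ee_pos: [0.5124, 0.021, 0.1806]
eef_rot: [0.818, 3.033, -0.0]
wrist_force: [0.1, -0.6, -0.5]
opening: -0.0006
gripper_force: 0.0
```

```bash
python3 - <<'E'
from h import *
o=arm.get_obs(); e=o['ee_pos']; print(e,o['wrist_force'])
c=cap('side')
t=proj(c,e); g=proj(c,e+[0,0,.019]); print(t,g)
a=c['color'][:,:,::-1].copy(); P=pts(c)
u0=int(t[0])
for v in range(200,252,3): print(v,[tuple((P[v,u]*1000).round().astype(int).tolist()) for u in (u0-4,u0,u0+4)])
cv2.circle(a,(round(t[0]),round(t[1])),1,(0,0,255),-1)
cv2.imwrite('pics/g3.png',cv2.resize(a[150:290,280:420],None,fx=4,fy=4,interpolation=cv2.INTER_CUBIC))
E
```

```text
[0.51241515 0.02096711 0.18055523] [ 0.06712116 -0.60913449 -0.46080654]
(np.float64(354.5466018530687), np.float64(226.3357765743022)) (np.float64(354.95151181191477), np.float64(217.91118688397654))
200 [(519, 33, 243), (511, 32, 244), (503, 31, 246)]
203 [(520, 31, 235), (511, 31, 237), (503, 30, 239)]
206 [(519, 31, 229), (509, 34, 233), (504, 29, 232)]
209 [(668, -278, 32), (511, 30, 224), (504, 27, 225)]
212 [(672, -286, 19), (599, -156, 103), (587, -152, 108)]
215 [(671, -284, 11), (599, -158, 94), (585, -148, 102)]
218 [(672, -288, 0), (597, -155, 88), (587, -153, 92)]
221 [(663, -270, 3), (596, -153, 81), (587, -155, 82)]
224 [(658, -261, 0), (595, -150, 75), (585, -151, 77)]
227 [(653, -250, -2), (598, -158, 62), (586, -155, 67)]
230 [(611, -164, 47), (593, -148, 60), (583, -149, 63)]
233 [(528, 7, 153), (594, -151, 50), (583, -150, 54)]
236 [(524, 15, 152), (517, 12, 153), (584, -153, 44)]
239 [(521, 22, 149), (509, 28, 156), (505, 19, 153)]
242 [(516, 30, 148), (507, 31, 152), (497, 34, 156)]
245 [(517, 28, 140), (505, 36, 148), (495, 38, 152)]
248 [(522, 18, 125), (503, 39, 143), (492, 44, 150)]
251 [(520, 20, 120), (510, 24, 126), (490, 46, 144)]
```

View pics/g3.png

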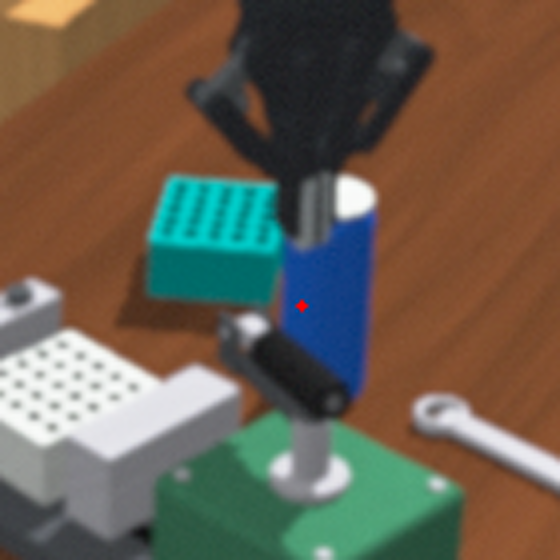

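The shut fingertips end at crop (310,245) → pixel (357,211), height about 0.22, while the reported TCP (red dot, crop (301,305)) is at 0.181. So the reported TCP lies about 40 mm beyond the real tips. I'll go about 40 mm lower than planned and check with an image.

jog_arm([
  [-0.3,0,0,0,0,0,0],
  [-0.3,0,0,0,0,0,0],
  [-0.3,0,0,0,0,0,0],
  [-0.3,0,0,-20,0,0,0],
  [-0.3,0,0,-20,0,0,0],
])

```text
t: 5.8
ee_pos: [0.5126, 0.0211, 0.1402]
eef_rot: [0.818, 3.032, 0.0]
wrist_force: [0.9, -0.6, 0.3]
opening: 0.0561
gripper_force: 0.0
```

jog_arm([
  [-0.3,0,0,-20,0,0,0],
  [-0.3,0,0,-15,0,0,0],
  [-0.3,0,0,-13,0,0,0],
  [-0.3,0,0,-10,0,0,0],
  [-0.3,0,0,0,0,0,0],
])

```text
t: 6.3
ee_pos: [0.5119, 0.0212, 0.0816]
eef_rot: [-0.817, -3.032, 0.001]
wrist_force: [0.2, 0.0, 0.1]
opening: 0.0553
gripper_force: 0.0
```

jog_arm([
  [0,0,0,0,0,0,0],
  [0.15,0,0,0,0,0,0],
  [0.3,0,0,0,0,0,0],
  [0.3,0,0,0,0,0,0],
  [0.3,0,0,0,0,0,0],
])

```text
t: 6.8
ee_pos: [0.5125, 0.0211, 0.0828]
eef_rot: [0.818, 3.033, 0.0]
wrist_force: [-0.9, 0.4, 0.3]
opening: 0.03
gripper_force: 0.0
```

```bash
python3 - <<'E'
from h import *
c=cap('side')
a=c['color'][:,:,::-1]
cv2.imwrite('pics/g4.png',cv2.resize(a[180:290,300:420],None,fx=5,fy=5,interpolation=cv2.INTER_CUBIC))
E
```

```text
(no output)
```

View pics/g4.png

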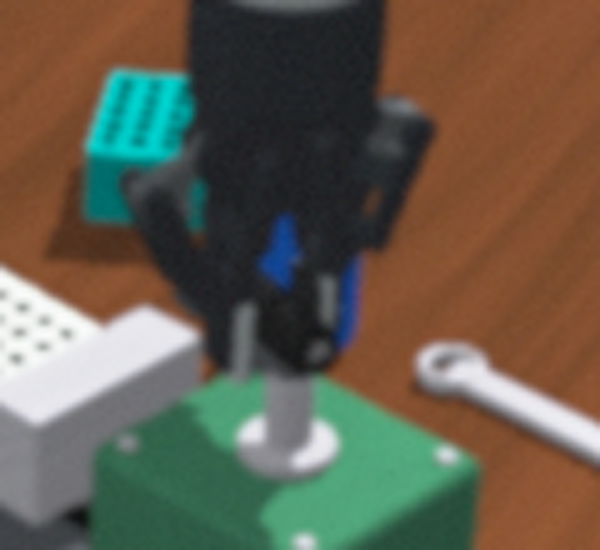

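Now the fingers stand either side of the sleeve, with pads at about (243,340) and (327,300) in the crop. Closing.

jog_arm([
  [0.36,0,0,0,0,0,0],
  [0.4,0,0,0,0,0,0],
  [0.44,0,0,0,0,0,0],
  [0.48,0,0,0,0,0,0],
  [0.48,0,0,0,0,0,0],
], grip_force=40)

```text
t: 7.35
ee_pos: [0.5115, 0.0199, 0.0823]
eef_rot: [-0.819, -3.031, 0.003]
wrist_force: [-4.8, -6.9, 2.0]
opening: 0.0231
gripper_force: 38.5
```

jog_arm([
  [0.6,-0.8,-1.3,0,0,0,0],
  [0.6,0.6,-0.4,5.8,0,0,0],
  [0.6,1.1,-0.6,5.6,0,0,0],
  [0.6,1.6,-0.9,5.5,0,0,0],
  [0.6,0,0,0,0,0,0],
])

```text
t: 7.85
ee_pos: [0.5148, 0.0178, 0.1001]
eef_rot: [-0.819, -3.033, 0.001]
wrist_force: [-5.3, -2.3, -2.2]
opening: 0.023
gripper_force: 39.9
```

jog_arm([
  [0.6,1.5,-1.6,5.3,0,0,0],
  [0.6,2.3,-1.7,5,0,0,0],
  [0.6,2.9,-1.7,4.7,0,0,0],
  [0.6,3.4,-1.9,4.3,0,0,0],
  [0.6,3.7,-2.1,3.9,0,0,0],
])

```text
t: 8.35
ee_pos: [0.5287, 0.0088, 0.123]
eef_rot: [-0.818, -3.033, 0.0]
wrist_force: [-5.2, 1.4, -8.1]
opening: 0.0224
gripper_force: 39.7
```

jog_arm([
  [0.6,4,-2.3,3.5,0,0,0],
  [0.6,4.3,-2.5,3,0,0,0],
  [0.6,4.5,-2.6,2.4,0,0,0],
  [0.6,4.7,-2.7,2,0,0,0],
  [0.6,4.8,-2.8,1.4,0,0,0],
])

```text
t: 8.85
ee_pos: [0.5507, -0.0042, 0.1351]
eef_rot: [-0.817, -3.032, 0.001]
wrist_force: [-8.2, 0.2, -4.9]
opening: 0.0229
gripper_force: 39.3
```

jog_arm([
  [0.6,4.2,-2.4,0.8,0,0,0],
  [0.6,4.2,-2.4,0.2,0,0,0],
  [0.6,2.6,-1.5,0,0,0,0],
  [0.6,0,0,0,0,0,0],
  [0.6,0,0,0,0,0,0],
])

```text
t: 9.35
ee_pos: [0.562, -0.0109, 0.1361]
eef_rot: [-0.818, -3.033, 0.001]
wrist_force: [-4.7, -1.3, -3.6]
opening: 0.0224
gripper_force: 39.5
```

jog_arm([
  [0.6,1.7,-1,0,0,0,0],
  [0.6,0,0,0,0,0,0],
  [0.6,1.7,-1,0,0,0,0],
  [0.6,0,0,0,0,0,0],
  [0.6,0,0,0,0,0,0],
])

```text
t: 9.85
ee_pos: [0.5649, -0.0125, 0.1361]
eef_rot: [-0.817, -3.032, 0.001]
wrist_force: [-8.0, 0.2, -2.7]
opening: 0.0221
gripper_force: 39.6
```

```bash
python3 - <<'E'
from h import *
f=np.mean([arm.get_obs()['wrist_force'] for _ in range(3)],0); print(f)
c=cap('side')
a=c['color'][:,:,::-1]
cv2.imwrite('pics/g5.png',cv2.resize(a[150:290,280:420],None,fx=4,fy=4,interpolation=cv2.INTER_CUBIC))
E
```

```text
[-7.95922642  0.23674615 -2.73176516]
```

View pics/g5.png

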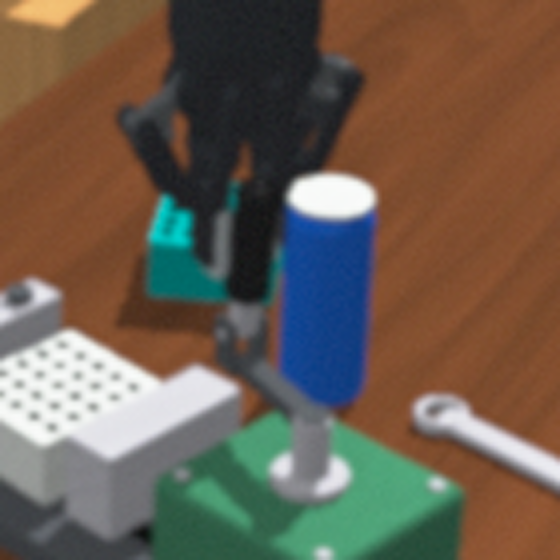

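The picture shows the handle nearly upright but leaning slightly inward: sleeve from (240,300) to (262,185), which leans more than the can's edges. I'll push further out to the stop.

jog_arm([
  [0.6,1.7,-1,0,0,0,0],
  [0.6,1.7,-1,0,0,0,0],
  [0.6,0,0,0,0,0,0],
  [0.6,0,0,0,0,0,0],
  [0.6,0,0,0,0,0,0],
])

```text
t: 10.4
ee_pos: [0.5685, -0.0147, 0.1359]
eef_rot: [-0.817, -3.032, 0.001]
wrist_force: [-5.5, -0.4, -7.3]
opening: 0.0214
gripper_force: 38.6
```

```bash
python3 - <<'E'
from h import *
c0=dict(np.load('last_side.npz')); c1=cap('side')
for c in (c0,c1):
    P=pts(c); v,u=np.mgrid[0:480,0:640]
    near=(np.linalg.norm(P[...,:2]-[.562,-.008],axis=-1)<.045)
    for v0 in range(192,246,3):
        m=near[v0]&(u[v0]>320)&(u[v0]<360)
        q=P[v0][m]
        us=u[v0][m]
        if len(q): print(v0,us.min(),us.max(),(q.mean(0)*1000).round(1),c['color'][v0,us].max(-1).tolist())
    print()
E
```

```text
192 324 359 [558.1  -8.7 230.8] [42, 61, 62, 49, 38, 37, 37, 40, 41, 39, 41, 39, 39, 42, 65, 91, 50, 44, 46, 48, 46, 39, 34, 38, 38, 35, 36, 37, 40, 40, 49, 51, 65]
195 323 353 [560.2   2.6 228.6] [36, 40, 33, 38, 37, 38, 42, 46, 46, 46, 42, 36, 35, 42, 62, 81, 69, 58, 48, 38, 45, 47, 36, 30, 34, 34, 33, 40, 69, 131]
198 321 351 [560.3  10.9 225.7] [90, 69, 47, 36, 35, 35, 35, 35, 37, 39, 36, 40, 38, 36, 36, 51, 76, 58, 31, 31, 32, 36, 41, 40, 37, 29, 25, 29, 45, 100]
201 324 351 [557.6   9.  218.9] [64, 53, 46, 41, 38, 34, 35, 37, 35, 33, 37, 48, 63, 84, 85, 58, 30, 24, 26, 26, 28, 25, 26, 25, 25, 28, 54, 97]
204 328 351 [556.3   2.7 209.6] [83, 43, 35, 33, 46, 58, 86, 103, 103, 84, 55, 31, 25, 28, 24, 24, 26, 25, 29, 22, 29, 43, 63, 99]
207 328 351 [556.    2.7 202.9] [68, 39, 40, 40, 43, 67, 96, 111, 103, 78, 48, 26, 28, 27, 26, 24, 22, 27, 21, 25, 34, 45, 67, 104]
210 328 350 [556.9   2.8 195.8] [81, 48, 37, 38, 52, 76, 104, 113, 99, 72, 41, 30, 21, 22, 24, 25, 26, 23, 25, 35, 53, 72, 85]
213 328 349 [557.3   3.8 189.3] [67, 48, 42, 38, 48, 78, 105, 111, 97, 72, 41, 27, 26, 23, 2
[... 2247 characters left out ...]
336 346 [ 5.530e+02 -2.000e-01  1.678e+02] [56, 31, 29, 26, 27, 26, 24, 25, 23, 35, 64]
225 338 344 [553.8  -2.3 159.4] [97, 88, 72, 66, 65, 69, 73]
228 334 346 [557.6  -5.8 149.4] [84, 88, 100, 115, 128, 127, 122, 118, 115, 114, 106, 93, 93]
231 334 347 [556.1  -5.6 142.8] [73, 78, 76, 80, 94, 109, 119, 116, 115, 105, 91, 71, 74, 96]
234 334 347 [556.2  -6.3 135.2] [92, 97, 85, 68, 69, 90, 80, 74, 70, 61, 73, 103]
237 334 347 [556.   -6.4 128. ] [76, 61, 62, 62, 65, 86, 85, 68, 66, 62, 60, 77, 103]
240 334 347 [ 5.528e+02 -4.000e-01  1.249e+02] [83, 66, 64, 63, 58, 63, 67, 70, 70, 74, 85, 90, 95, 110]
243 337 350 [542.3   4.9 123.8] [93, 80, 66, 65, 76, 87, 99, 107, 105, 106, 105, 114, 131]
```

```bash
python3 - <<'E'
from h import *
c=dict(np.load('last_side.npz')); o=arm.get_obs(); print(o['ee_pos'],o['wrist_force'],o['wrist_torque'])
print(-c['R'].T@c['t'])
for th in (0,.1,.2):
  for s in (0,.022,.03,.045,.06,.075,.088):
    i=np.array([-.864,.503]); p=np.r_[np.array([.562,-.0085])+i*s*np.sin(th),.138+s*np.cos(th)]
    print(th,s,np.round(proj(c,p),1),end=' ')
  print()
# sleeve right edge & left edge subpixel per row
g=c['color'].max(-1).astype(float)
for v in range(196,226,2):
    r=g[v]; k=[u for u in range(338,352) if r[u]<50<=r[u+1]]; l=[u for u in range(332,346) if r[u]>=50>r[u+1]]
    print(v,[round(u+1-(r[u+1]-50)/(r[u+1]-r[u]),2) for u in k],[round(u+1-(50-r[u+1])/(r[u]-r[u+1]),2) for u in l])
E
```

```text
[ 0.56842499 -0.01469032  0.13590925] [-6.2770924  -0.47705956 -6.49012393] [0.03531133 1.52089343 0.02929485]
[0.06519666 0.9704042  0.79926434]
0 0 [338.6 231.6] 0 0.022 [338.9 222.4] 0 0.03 [339. 219.] 0 0.045 [339.2 212.6] 0 0.06 [339.4 206.1] 0 0.075 [339.6 199.5] 0 0.088 [339.8 193.7] 
0.1 0 [338.6 231.6] 0.1 0.022 [339.4 222.9] 0.1 0.03 [339.8 219.7] 0.1 0.045 [340.4 213.6] 0.1 0.06 [341.  207.5] 0.1 0.075 [341.6 201.2] 0.1 0.088 [342.2 195.7] 
0.2 0 [338.6 231.6] 0.2 0.022 [340.  223.5] 0.2 0.03 [340.5 220.5] 0.2 0.045 [341.5 214.9] 0.2 0.06 [342.5 209.1] 0.2 0.075 [343.6 203.2] 0.2 0.088 [344.5 198.1] 
196 [np.float64(340.25), np.float64(349.54)] [np.float64(337.71), np.float64(345.3)]
198 [np.float64(348.55)] []
200 [np.float64(348.33)] []
202 [np.float64(348.57)] [np.float64(337.18)]
204 [np.float64(348.68)] [np.float64(337.0)]
206 [np.float64(348.33)] [np.float64(337.08)]
208 [np.float64(348.31)] [np.float64(337.04)]
210 [np.float64(347.29)] [np.float64(336.94)]
212 [np.float64(346.35)] [np.float64(336.73)]
214 [np.float64(346.38)] [np.float64(336.81)]
216 [np.float64(346.27)] [np.float64(336.71)]
218 [np.float64(346.06)] [np.float64(336.35)]
220 [np.float64(346.03)] [np.float64(336.05)]
222 [np.float64(345.52)] [np.float64(336.24)]
224 [np.float64(344.11)] [np.float64(339.21)]
```

jog_arm([
  [0.6,0.9,-0.5,-0.5,0,0,0],
  [0.6,0.9,-0.5,-0.5,0,0,0],
  [0.6,0,0,0,0,0,0],
  [0.6,0,0,0,0,0,0],
  [0.6,0,0,0,0,0,0],
])

```text
t: 10.95
ee_pos: [0.5707, -0.0156, 0.1355]
eef_rot: [0.818, 3.033, -0.001]
wrist_force: [-7.1, -1.1, 1.0]
opening: 0.0208
gripper_force: 36.8
```

```bash
python3 - <<'E'
from h import *
c=cap('side'); o=arm.get_obs(); print(o['ee_pos'],o['wrist_force'],o['wrist_torque'])
g=c['color'].max(-1).astype(float)
for v in range(204,226,2):
    r=g[v]; k=[u for u in range(338,352) if r[u]<50<=r[u+1]]; l=[u for u in range(332,346) if r[u]>=50>r[u+1]]
    print(v,[round(u+1-(r[u+1]-50)/(r[u+1]-r[u]),2) for u in k],[round(u+1-(50-r[u+1])/(r[u]-r[u+1]),2) for u in l])
a=c['color'][:,:,::-1]
cv2.imwrite('pics/g6.png',cv2.resize(a[170:260,300:400],None,fx=6,fy=6,interpolation=cv2.INTER_CUBIC))
E
```

```text
[ 0.57076833 -0.01563132  0.13547978] [-6.73308671  0.08174323  1.42808366] [0.00731581 1.6182834  0.02755555]
204 [np.float64(347.32)] [np.float64(336.5)]
206 [np.float64(347.3)] [np.float64(336.32)]
208 [np.float64(347.21)] [np.float64(336.33)]
210 [np.float64(346.05)] [np.float64(336.27)]
212 [np.float64(345.51)] [np.float64(336.3)]
214 [np.float64(346.0)] [np.float64(336.1)]
216 [np.float64(346.06)] [np.float64(335.97)]
218 [np.float64(345.83)] [np.float64(335.8)]
220 [np.float64(345.69)] [np.float64(335.92)]
222 [np.float64(345.41)] [np.float64(336.23)]
224 [np.float64(343.29)] [np.float64(339.89)]
```

View pics/g6.png

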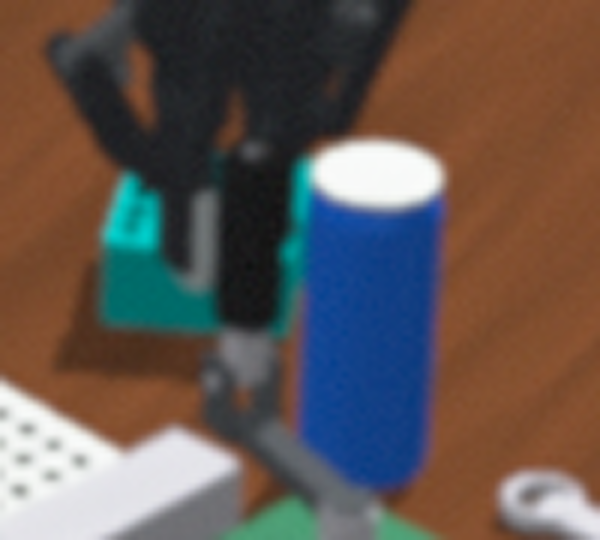

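The picture shows the handle almost upright: sleeve (246,315)→(255,155). It also sits at the inner edge of the pads, so the pads have slipped about 10 mm outward over it. I'll open a little, recentre, and regrip harder.

jog_arm([
  [0.2,0,0,0,0,0,0],
  [0.1,0,0,0,0,0,0],
  [0.1,-3,1.8,0,0,0,0],
  [0.1,-3,1.7,0,0,0,0],
  [0.1,-2.5,1.5,0,0,0,0],
], grip_force=60)

```text
t: 11.5
ee_pos: [0.5619, -0.01, 0.1351]
eef_rot: [0.818, 3.033, 0.0]
wrist_force: [0.3, 0.1, -0.2]
opening: 0.0383
gripper_force: 0.0
```

jog_arm([
  [0.25,0,0,0,0,0,0],
  [0.33,0,0,0,0,0,0],
  [0.4,0,0,0,0,0,0],
  [0.48,0,0,0,0,0,0],
  [0.6,0,0,0,0,0,0],
])

```text
t: 12.0
ee_pos: [0.5621, -0.0105, 0.1352]
eef_rot: [0.818, 3.033, -0.001]
wrist_force: [-2.3, -1.1, 6.6]
opening: 0.0228
gripper_force: 58.3
```

jog_arm([
  [0.6,0,0,0,0.01,0.017,0],
  [0.6,0,0,0,0.01,0.017,0],
  [0.6,0,0,0,0.01,0.017,0],
  [0.6,0,0,0,0,0,0],
  [0.6,0,0,0,0,0,0],
])

```text
t: 12.5
ee_pos: [0.5619, -0.0104, 0.135]
eef_rot: [-0.803, -2.976, -0.024]
wrist_force: [-5.3, -0.4, 8.3]
opening: 0.0229
gripper_force: 59.5
```

jog_arm([
  [0.6,0,0,0,0.01,0.017,0],
  [0.6,0,0,0,0.01,0.017,0],
  [0.6,0,0,0,0.01,0.017,0],
  [0.6,0,0,0,0,0,0],
  [0.6,0,0,0,0,0,0],
])

```text
t: 13.0
ee_pos: [0.5605, -0.0094, 0.1349]
eef_rot: [-0.786, -2.918, -0.048]
wrist_force: [-15.0, 3.6, 11.0]
opening: 0.0227
gripper_force: 59.7
```

```bash
python3 - <<'E'
from h import *
c=cap('side'); o=arm.get_obs(); print(o['ee_pos'],o['wrist_force'])
g=c['color'].max(-1).astype(float)
for v in range(204,226,2):
    r=g[v]; k=[u for u in range(338,352) if r[u]<50<=r[u+1]]; l=[u for u in range(332,346) if r[u]>=50>r[u+1]]
    print(v,[round(u+1-(r[u+1]-50)/(r[u+1]-r[u]),2) for u in k],[round(u+1-(50-r[u+1])/(r[u]-r[u+1]),2) for u in l])
b0=np.radians(-30.2)
for k in range(0,44):
    b=b0-.1*k; d=70*np.array([np.cos(b-.1)-np.cos(b),np.sin(b-.1)-np.sin(b)])
    print(k,round(.25+.1*k,2),d.round(1),'rad',np.array([np.cos(b-.05),np.sin(b-.05)]).round(2),'cum',(70*np.array([np.cos(b-.1)-np.cos(b0),np.sin(b-.1)-np.sin(b0)])).round(1))
E
```

```text
[ 0.56042005 -0.00944862  0.13490055] [-15.14689985   3.23267348  12.00330114]
204 [np.float64(345.62)] [np.float64(336.73)]
206 [np.float64(345.76)] [np.float64(336.78)]
208 [np.float64(345.86)] [np.float64(337.0)]
210 [np.float64(346.0)] [np.float64(337.09)]
212 [np.float64(345.91)] [np.float64(337.04)]
214 [np.float64(346.03)] [np.float64(337.22)]
216 [np.float64(345.35)] [np.float64(337.21)]
218 [np.float64(345.12)] [np.float64(337.23)]
220 [np.float64(345.09)] [np.float64(335.64)]
222 [np.float64(344.48)] [np.float64(335.62)]
224 [] []
0 0.25 [-3.8 -5.9] rad [ 0.84 -0.55] cum [-3.8 -5.9]
1 0.35 [-4.4 -5.5] rad [ 0.78 -0.63] cum [ -8.2 -11.3]
2 0.45 [-4.9 -5. ] rad [ 0.71 -0.7 ] cum [-13.1 -16.3]
3 0.55 [-5.4 -4.5] rad [ 0.64 -0.77] cum [-18.5 -20.8]
4 0.65 [-5.8 -3.9] rad [ 0.56 -0.83] cum [-24.3 -24.7]
5 0.75 [-6.2 -3.3] rad [ 0.47 -0.88] cum [-30.4 -28. ]
6 0.85 [-6.5 -2.7] rad [ 0.38 -0.92] cum [-36.9 -30.7]
7 0.95 [-6.7 -2. ] rad [ 0.29 -0.96] cum [-43.6 -32.7]
8 1.05 [-6.9 -1.3] rad [ 0.19 -0.98] cum [-50.5 -34.1]
9 1.15 [-7.  -0.7] rad [ 0.09 -1.  ] cum [-57.4 -34.7]
10 1.
[... 1198 characters left out ...]
3.6 6. ] rad [-0.86  0.51] cum [-118.8   73.9]
32 3.45 [4.2 5.6] rad [-0.8   0.59] cum [-114.7   79.5]
33 3.55 [4.7 5.2] rad [-0.74  0.67] cum [-110.    84.7]
34 3.65 [5.2 4.7] rad [-0.67  0.74] cum [-104.8   89.4]
35 3.75 [5.6 4.2] rad [-0.59  0.8 ] cum [-99.2  93.6]
36 3.85 [6.  3.6] rad [-0.51  0.86] cum [-93.2  97.1]
37 3.95 [6.3 3. ] rad [-0.42  0.91] cum [-86.8 100.1]
38 4.05 [6.6 2.3] rad [-0.33  0.94] cum [-80.2 102.4]
39 4.15 [6.8 1.6] rad [-0.23  0.97] cum [-73.4 104. ]
40 4.25 [6.9 0.9] rad [-0.13  0.99] cum [-66.5 105. ]
41 4.35 [7.  0.2] rad [-0.04  1.  ] cum [-59.5 105.2]
42 4.45 [ 7.  -0.5] rad [0.06 1.  ] cum [-52.5 104.8]
43 4.55 [ 6.9 -1.1] rad [0.16 0.99] cum [-45.6 103.6]
```

jog_arm([
  [0.6,-3.5,-3.5,0,0,0,0],
  [0.6,-4,-5.7,0,0,0,0],
  [0.6,-4.6,-5.2,0,0,0,0],
  [0.6,-5.1,-4.8,0,0,0,0],
  [0.6,-2.8,-2.3,0,0,0,0],
])

```text
t: 13.55
ee_pos: [0.5417, -0.0291, 0.1352]
eef_rot: [-0.785, -2.921, -0.053]
wrist_force: [-3.6, 15.0, 1.5]
opening: 0.0225
gripper_force: 59.0
```

jog_arm([
  [0.6,-6.8,-2.5,0,0,0,0],
  [0.6,-6.4,-3.1,0,0,0,0],
  [0.6,-6.5,-2.7,0,0,0,0],
  [0.6,-6.7,-2,0,0,0,0],
  [0.6,-6.9,-1.3,0,0,0,0],
])

```text
t: 14.05
ee_pos: [0.51, -0.0421, 0.1353]
eef_rot: [-0.788, -2.924, -0.053]
wrist_force: [4.6, 7.1, -1.5]
opening: 0.0229
gripper_force: 59.1
```

jog_arm([
  [0.6,-7,-0.5,0,0,0,0],
  [0.6,-7,0.1,0,0,0,0],
  [0.6,-7,0.8,0,0,0,0],
  [0.6,-6.8,1.4,0,0,0,0],
  [0.6,-6.7,2.1,0,0,0,0],
])

```text
t: 14.55
ee_pos: [0.476, -0.0389, 0.1353]
eef_rot: [-0.789, -2.925, -0.052]
wrist_force: [8.9, 1.7, -1.7]
opening: 0.023
gripper_force: 59.0
```

jog_arm([
  [0.6,-6.4,2.8,0,0,0,0],
  [0.6,-6.1,3.4,0,0,0,0],
  [0.6,-5.7,4,0,0,0,0],
  [0.6,-5.3,4.5,0,0,0,0],
  [0.6,-4.8,5,0,0,0,0],
])

```text
t: 15.05
ee_pos: [0.4475, -0.0199, 0.1353]
eef_rot: [-0.79, -2.924, -0.049]
wrist_force: [6.5, -3.2, -1.5]
opening: 0.023
gripper_force: 59.1
```

jog_arm([
  [0.6,-3.4,3.6,0,0,0,0],
  [0.6,-3,3.9,0,0,0,0],
  [0.6,-2.4,4.2,0,0,0,0],
  [0.6,-2.1,4.4,0,0,0,0],
  [0.6,-1.8,4.5,0,0,0,0],
])

```text
t: 15.55
ee_pos: [0.4346, 0.0004, 0.1352]
eef_rot: [-0.79, -2.924, -0.048]
wrist_force: [4.4, -6.1, 2.2]
opening: 0.0228
gripper_force: 59.3
```

jog_arm([
  [0.6,-2.1,4.5,0,0,0,0],
  [0.6,-1.8,4.6,0,0,0,0],
  [0.6,-0.9,4.8,0,0,0,0],
  [0.6,-0.6,4.9,0,0,0,0],
  [0.6,-0.2,4.9,0,0,0,0],
])

```text
t: 16.05
ee_pos: [0.429, 0.0235, 0.1352]
eef_rot: [-0.79, -2.924, -0.047]
wrist_force: [4.7, -13.2, 6.0]
opening: 0.0228
gripper_force: 60.0
```

jog_arm([
  [0.6,0,0,0,0,0,0],
  [0.6,0,0,0,0,0,0],
  [0.6,0,0,0,0,0,0],
  [0.6,0,0,0,0,0,0],
  [0.6,0,0,0,0,0,0],
])

```text
t: 16.55
ee_pos: [0.429, 0.0238, 0.1353]
eef_rot: [-0.79, -2.924, -0.048]
wrist_force: [4.2, -7.1, 4.7]
opening: 0.0228
gripper_force: 59.8
```

```bash
python3 - <<'E'
from h import *
o=arm.get_obs(); print(o['ee_pos'],o['wrist_force'])
c=cap('top'); c2=cap('side'); P=pts(c2)
Y=np.radians(-15.84);ex=np.array([np.cos(Y),np.sin(Y)]);O=np.array([.5011,.0259])
for c in (c,c2):
  P=pts(c); q=P[(c['depth']>0)]; l=np.stack([(q[:,:2]-O)@ex,(q[:,:2]-O)@[-ex[1],ex[0]],q[:,2]],1)*1000
  for nm,z0,z1 in(('jaw/stop',71,80),('plate',56,64)):
    k=(abs(l[:,1])<40)&(l[:,2]>z0)&(l[:,2]<z1)&(l[:,0]>85)&(l[:,0]<320)
    h,e=np.histogram(l[k,0],np.arange(85,322,4)); print(nm,[(int(a),int(b)) for a,b in zip(e,h) if b>3])
E
```

```text
[0.42897654 0.02384557 0.13527172] [ 4.15402159 -7.11382898  4.69534938]
jaw/stop [(121, 73), (125, 73), (129, 69), (133, 74), (137, 74), (141, 72), (145, 70), (149, 74), (153, 54), (233, 23), (237, 66), (241, 72), (245, 59), (249, 45), (253, 61), (257, 53)]
plate [(121, 20), (157, 38), (161, 70), (165, 66), (169, 65), (173, 71), (177, 68), (181, 68), (185, 67), (189, 60), (193, 71), (197, 65), (201, 65), (205, 62), (209, 72), (213, 61), (217, 67), (221, 67), (225, 69), (229, 66), (233, 68), (237, 4)]
jaw/stop [(113, 6), (117, 57), (121, 45), (125, 37), (129, 33), (133, 38), (137, 40), (141, 36), (145, 37), (149, 28), (153, 7), (229, 19), (233, 47), (237, 34), (241, 43), (245, 12), (249, 19), (253, 19), (257, 7)]
plate [(113, 4), (117, 58), (121, 16), (169, 7), (173, 35), (177, 33), (181, 32), (185, 37), (189, 30), (193, 33), (197, 30), (201, 30), (205, 35), (209, 31), (213, 31), (217, 33), (221, 31), (225, 34), (229, 29), (233, 40), (237, 7)]
```

Jaw face about 156 mm, stop about 235 mm, so the plate (80 mm) is at the stop. From here I'll creep.

jog_arm([
  [0.6,0,0.3,0,0,0,0],
  [0.6,0,0.3,0,0,0,0],
  [0.6,0,0.3,0,0,0,0],
  [0.6,0,0.3,0,0,0,0],
  [0.6,0,0.3,0,0,0,0],
])

```text
t: 17.15
ee_pos: [0.429, 0.0244, 0.1352]
eef_rot: [-0.791, -2.923, -0.046]
wrist_force: [3.5, -13.7, 6.1]
opening: 0.0227
gripper_force: 60.0
```

The pull is about 13.7 N against about 7 N running drag, so roughly 6–7 N over. That's below marking but above the 3–5 N wanted. I'll ease back slightly, which also measures the clamp load.

jog_arm([
  [0.6,0,-0.8,0,0,0,0],
  [0.6,0,-0.8,0,0,0,0],
  [0.6,0,-0.8,0,0,0,0],
  [0.6,0,-0.6,0,0,0,0],
  [0.6,0,0,0,0,0,0],
])

```text
t: 17.65
ee_pos: [0.4291, 0.0231, 0.1353]
eef_rot: [-0.789, -2.924, -0.05]
wrist_force: [4.9, -3.1, 3.4]
opening: 0.0227
gripper_force: 59.5
```

jog_arm([
  [0.6,0,-0.4,0,0,0,0],
  [0.6,0,-0.4,0,0,0,0],
  [0.6,0,-0.4,0,0,0,0],
  [0.6,0,-0.4,0,0,0,0],
  [0.6,0,-0.4,0,0,0,0],
])

```text
t: 18.15
ee_pos: [0.4292, 0.0214, 0.1353]
eef_rot: [-0.789, -2.924, -0.05]
wrist_force: [5.7, 0.3, 1.0]
opening: 0.0226
gripper_force: 59.4
```

jog_arm([
  [0.6,0,-0.3,0,0,0,0],
  [0.6,0,-0.3,0,0,0,0],
  [0.6,0,-0.3,0,0,0,0],
  [0.6,0,-0.3,0,0,0,0],
  [0.6,0,-0.2,0,0,0,0],
])

```text
t: 18.65
ee_pos: [0.4293, 0.0202, 0.1354]
eef_rot: [-0.789, -2.924, -0.051]
wrist_force: [6.9, 2.3, -0.3]
opening: 0.0225
gripper_force: 59.3
```

jog_arm([
  [0.35,0,0,0,0,0,0],
  [0.2,0,0,0,0,0,0],
  [0,0,0,0,0,0,0],
  [-0.3,0,0,0,0,0,0],
  [-0.6,0,0,0,0,0,0],
])

```text
t: 19.15
ee_pos: [0.4276, 0.0197, 0.135]
eef_rot: [-0.788, -2.922, -0.047]
wrist_force: [-0.4, 0.3, 0.3]
opening: 0.0676
gripper_force: 0.0
```

jog_arm([
  [-0.6,0.5,-0.3,5,0,0,0],
  [-0.6,1.5,-0.9,15,0,0,0],
  [-0.6,3,-1.8,30,0,0,0],
  [-0.6,4,-2.4,40,0,0,0],
  [-0.6,4,-2.4,40,0,0,0],
])

```text
t: 19.65
ee_pos: [0.4404, 0.012, 0.2668]
eef_rot: [-0.787, -2.922, -0.048]
wrist_force: [0.3, -0.3, -1.0]
opening: 0.0683
gripper_force: 0.0
```

jog_arm([
  [-0.6,0,-45,10,0,0,0],
  [-0.6,0,-45,0,0,0,0],
  [-0.6,0,-45,0,0,0,0],
  [-0.6,0,-45,0,0,0,0],
  [-0.6,0,0,0,0,0,0],
])

```text
t: 20.15
ee_pos: [0.4398, -0.1737, 0.2747]
eef_rot: [-0.799, -2.919, -0.047]
wrist_force: [-0.2, 1.1, -0.4]
opening: 0.0682
gripper_force: 0.0
```

```bash
python3 - <<'E'
from h import *
t=cap('top'); s=cap('side')
a=cv2.resize(t['color'][140:340,180:490,::-1],(620,400))
a=cv2.resize(t['color'][140:340,200:400,::-1],(400,400),interpolation=cv2.INTER_CUBIC)
b=cv2.resize(s['color'][170:330,230:390,::-1],(400,400),interpolation=cv2.INTER_CUBIC)
cv2.imwrite('pics/end.png',np.hstack([a,b])); print(arm.get_obs()['wrist_force'])
P=pts(s); O=np.array([.5011,.0259]); p0=O-[.07,0]
col=s['color'].max(-1)
m=(np.linalg.norm(P[...,:2]-O,axis=-1)<.12)&(P[...,2]>.158)&(P[...,2]<.235)&(col<60)
q=P[m]; print(len(q))
for z in np.arange(.16,.235,.01):
    k=abs(q[:,2]-z)<.005
    if k.sum()>3: print(round(z,3),np.median(q[k],axis=0).round(4))
E
```

```text
[0.50460585 1.67769149 0.55033641]
338
0.16 [0.4273 0.0281 0.1636]
0.17 [0.426  0.0289 0.1696]
0.18 [0.4259 0.0297 0.1799]
0.19 [0.4265 0.0288 0.1896]
0.2 [0.4259 0.0288 0.1999]
0.21 [0.4258 0.0292 0.2105]
0.22 [0.4268 0.0286 0.2203]
0.23 [0.4309 0.0246 0.2268]
```

View pics/end.png

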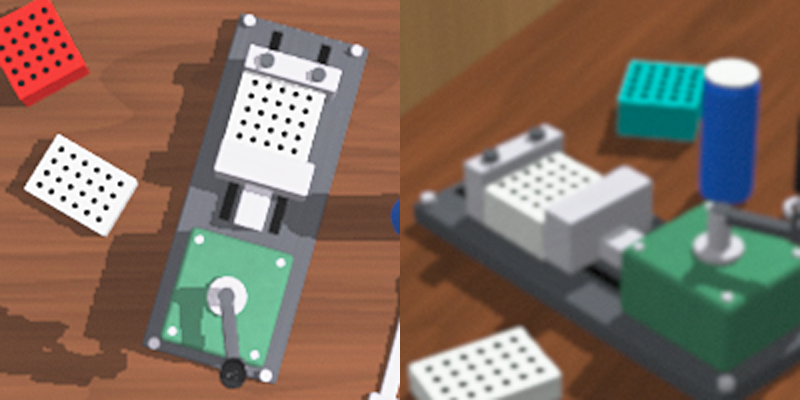

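The handle stands upright at (232,372) in the left crop, its axis constant to about 1 mm from z 0.16 to 0.22. The plate is flush between jaw (265,165) and stop (290,65), and everything else is in place.

```bash
python3 -c "
from cell import arm
print(arm.close_job())"
```

```text
the job is handed in; nothing more can be done
None
```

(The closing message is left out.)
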